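Size an unlabelled leaf-spring pin on the ring gauge

TASK

A leaf-spring pin has come back to the parts counter without its label: it is the one standing on the yellow mat. Find its size on the ring gauge: start with the largest ring, put the pin right through, lift it out and go on to the next smaller ring, one after the other, until a ring stops it (rest it on that ring with a light push for a moment); then leave it standing in the last ring that it went through, its foot down on the gauge's base. Feel it in gently, never forcing or dropping it, and leave the other pins and the things on the counter where they are.

Things in the scene. Friction and masses are not known exactly. Their poses are not given: they have to be found in the camera images.
- gauge: ring gauge, fixed: blue base 105 x 262 mm, 10 mm thick, with four steel rings in a row, open below, on stems from a rail behind them that is lower than the ring mouths. Origin under the middle of the row at counter height; y along the row to the largest ring, x to the rail. Rings 56 mm apart. A pin has 1 mm of play in the ring of its size; right down, its foot stands on the base, 46 mm below the mouth
- ring_1 (a point): centre of the mouth (upper face) of the largest ring, at the +y end of the row: bore 29 mm, outside 47 mm, 16 mm thick, its mouth 56 mm above the counter and 46 mm above the gauge's base; z up along the bore
- ring_2 (a point): centre of the mouth (upper face) of the second ring: bore 25 mm, outside 43 mm, 16 mm thick, its mouth 56 mm above the counter and 46 mm above the gauge's base; z up along the bore
- ring_3 (a point): centre of the mouth (upper face) of the third ring: bore 21 mm, outside 39 mm, 16 mm thick, its mouth 56 mm above the counter and 46 mm above the gauge's base; z up along the bore
- ring_4 (a point): centre of the mouth (upper face) of the smallest ring, at the -y end: bore 17 mm, outside 35 mm, 16 mm thick, its mouth 56 mm above the counter and 46 mm above the gauge's base; z up along the bore
- pin_a_mid (a point): middle (55 mm above the foot) of one of three bright steel leaf-spring pins, all upright: round, 110 mm long, foot chamfered 1 mm, dark groove near each end, 0.2 to 0.45 kg, z along its axis. It is 20 or 24 mm thick, not marked: that has to be found. One pin stands on the yellow mat, two in the blue tray; which stands where changes
- pin_b_mid (a point): middle (55 mm above the foot) of one of three bright steel leaf-spring pins, all upright: round, 110 mm long, foot chamfered 1 mm, dark groove near each end, 0.2 to 0.45 kg, z along its axis. It is 20 or 24 mm thick, not marked: that has to be found. One pin stands on the yellow mat, two in the blue tray; which stands where changes
- pin_c_mid (a point): middle (55 mm above the foot) of one of three bright steel leaf-spring pins, all upright: round, 110 mm long, foot chamfered 1 mm, dark groove near each end, 0.2 to 0.45 kg, z along its axis. It is 20 or 24 mm thick, not marked: that has to be found. One pin stands on the yellow mat, two in the blue tray; which stands where changes
- mat_mid (a point): centre of the top of the yellow mat, 100 x 100 mm and 4 mm thick, fixed; the pin to be sized stands within 26 mm of it
- tray_mid (a point): centre of the floor (4 mm above the counter) of the low blue plastic tray, 170 x 78 mm, walls 26 mm high, fixed, with the two other pins, each about 42 mm from the centre
- tape_mid (a point): middle of the black tape dispenser, 150 x 66 mm, 86 mm high, loose, standing behind the work
- carton_mid (a point): middle of a small cardboard carton, 70 x 100 mm, 55 mm high, loose, standing behind the mat

How it is judged:
By the outcome, as a careful person would: the job done as asked, in the order asked, and still so for the second after the job is handed in, with the robot touching nothing.
It also fails if it takes over 67 s, if anything falls off the work surface, if the arm or the gripper's body presses on something with over 40 N, if the wrist force passes 120 N, or if a joint passes its speed limit or range.

ROBOT

A 7-joint arm with a two-finger parallel gripper is mounted at the origin on the work surface. World frame = base frame: x ahead of the robot, y to its left, z up, the work surface at z = 0. Lengths are in m, angles in rad, forces in N, time in s.
With the tool pointing down it reaches from about 0.425 to 1.025 m from the base axis. Payload 9.4 kg.
Tool frame: the origin (TCP) lies at the very end of the fingers, on their centre line; the grasp point (between the pads) lies 19 mm behind it; z points along the fingers, y is the line along which they close (so a half turn about z gives the same grasp; the last joint's range is limited). The gripper opens to 85 mm and grips with 20 to 120 N. Pads are 22 mm wide; open, the fingers measure 114 mm over their backs; the gripper's body (76 mm by 85 mm) begins 54 mm behind the grasp point. The pads swing forward as they close: fully open they stand 13 mm farther back than shut.
Start: joints at [1.135, 0.599, -0.003, 1.599, 0.002, 0.943, -0.08], TCP at [0.255, -0.679, 0.231] pointing down, gripper open.
Joint ranges: [-2.57, 2.57], [-0.35, 1.97], [-1.29, 1.29], [0.11, 2.56], [-1.05, 4.19], [0.11, 1.86], [-2.63, 2.63]. Speed limits (rad/s): [2.22, 2.22, 3.01, 3.01, 3.14, 3.14, 3.14].

INTERFACE

Orientations are given as a unit quaternion [w, x, y, z].
In Python, from station import movep, move_linear, set_joints, open_gripper, clamp, pause, ik, get_state, grab_frame, calibration, IKError, finish_job, regions_of, mark_of gives the robot as it stands. Calls block until the motion is done:
- movep(position, orientation): joint-space move of the TCP to a pose.
- move_linear(position, v=0.15, attitude=None): straight line of the TCP; attitude=None keeps the orientation; v is the mean speed in m/s.
- set_joints(angles): joint-space move.
- open_gripper() and clamp(): open the fingers fully, or close them until they stop; the grip force is fixed at half the most.
- pause(seconds).
- ik(position, orientation): joint angles nearest the present ones, or None.
- get_state(): the state.
- grab_frame(name): name is "scene" or "top" or "wrist"; returns the picture (400x640x3 uint8, red, green, blue); there is no depth.
- calibration(name): a dict with "K" (3x3 intrinsics, pixels), "distortion" ([k1, k2, p1, p2, k3] as OpenCV has them; the pictures are not rectified), "R" (3x3) and "t" (3): a world point X has camera coordinates R X + t. Camera axes: x right, y down, z forward; pixel columns grow to the right and rows downward; lengths in m; the calibration is good to about 2 mm. A picture is of the moment at which its call begins: read the wrist's pose just before it. calibration takes no time and is no camera call; for the wrist camera it gives the pose at the moment of the call.
A pose or a line that the arm cannot do raises IKError and nothing moves.
- finish_job(): hands the job in; it is judged then, once.
Trained networks look in the newest picture that a camera, given by its name, has taken for a name from the list of things; names that differ only in an ending like _2 or _b are one class to them, and where a whole thing is asked for, a point or a joint stands for the part that bears it (a point fixed in the world has none). Each returns a list of dicts, best first, with "confidence" (0 to 1); they miss things now and then, are a little off and sometimes report something else, mostly with a low value. They report only what shows in the picture. A call takes as long as a camera call.
- regions_of(camera, thing): "mask" (400x640 bool, what is visible of it) and "rect" ([left, top, right, bottom] in pixels, round what is visible of it).
- mark_of(camera, thing): "uv" ([column, row] in pixels: a listed point, or the origin of a listed thing).
The state is a dict: "clock": time; "q": joint angles; "joint_velocities": joint speeds; "tau": joint torques, N m; "ee_pos": TCP position; "orientation": TCP orientation; "contact_force": force on the tool from outside, world axes, zero at the start; "wrist_torque": the same for the moment, N m; "gripper_width": finger opening in m; "grip_force": force on a finger pad.
Only numpy, scipy, OpenCV 4.12 (cv2) and the standard library are available. Lean on these libraries where they do the work, as an engineer would, in place of code of your own. Each camera call takes 0.05 s, during which the arm holds its last target. There are 200 camera calls.

## Working session

There is one attempt and no reset: what is moved stays moved. The work goes in short steps, each a Python script; the robot and the scene stay as the last script left them, time stands still between calls to the robot, and variables do not carry over. Pictures are saved under pics/ and viewed, at most 10 in all, crops included, and the job is handed in when it is done.

```bash
ls; mkdir -p pics; python3 - <<'E'
from station import *
import cv2,numpy as np
for c in ["scene","top"]:
    im=grab_frame(c); cv2.imwrite(f"pics/{c}0.png",im[:,:,::-1])
    k=calibration(c); print(c,np.round(k["K"],1).tolist(),np.round(k["distortion"],4),(-k["R"].T@k["t"]).round(3))
    for n in ["ring_1","pin_a_mid","mat_mid","tray_mid","gauge","tape_mid","carton_mid"]:
        print(n,[(np.round(d["uv"],1).tolist(),round(d["confidence"],2)) for d in mark_of(c,n)])
print(get_state())
E
```

```text
pics
scene [[381.9, 0.0, 319.3], [0.0, 381.9, 200.1], [0.0, 0.0, 1.0]] [-0.0069  0.      0.      0.      0.    ] [1.065 0.483 0.526]
ring_1 [([385.4, 235.2], 0.82), ([444.5, 263.8], 0.77), ([362.0, 224.2], 0.72), ([417.2, 244.5], 0.65)]
pin_a_mid [([275.0, 144.2], 0.52)]
mat_mid [([338.9, 175.8], 0.79)]
tray_mid [([289.3, 155.9], 0.92)]
gauge [([399.7, 262.7], 0.92)]
tape_mid [([339.4, 174.9], 0.72), ([270.2, 255.7], 0.62), ([274.7, 141.8], 0.43)]
carton_mid [([225.5, 193.0], 0.72)]
top [[380.3, 0.0, 313.2], [0.0, 380.3, 195.0], [0.0, 0.0, 1.0]] [0.0067 0.     0.     0.     0.    ] [ 0.561 -0.022  1.001]
ring_1 [([233.3, 221.7], 0.94), ([256.1, 215.0], 0.92), ([215.5, 229.2], 0.83), ([274.8, 203.4], 0.68)]
pin_a_mid [([441.4, 224.8], 0.49), ([367.8, 274.1], 0.31), ([275.8, 201.9], 0.21)]
mat_mid [([370.5, 265.0], 0.85), ([237.0, 220.0], 0.4)]
tray_mid [([436.6, 244.6], 0.92)]
gauge [([249.7, 214.2], 0.59)]
tape_mid [([297.5, 127.5], 0.84)]
carton_mid [([391.7, 149.0], 0.7)]
{'clock': 0.8, 'q': array([ 1.13529891,  0.59926115, -0.00248809,  1.59937727,  0.00178364,
        0.94292064, -0.07977131]), 'joint_velocities': array([-3.88400299e-04,  4.63921285e-05, -6.46562800e-04, -1.86670435e-03,
       -7.49277202e-05, -2.16437564e-03, -1.34637163e-03]), 'tau': array([ 9.85077932e-04, -7.76123929e+01,  1.56419847e+00, -2.58370346e+01,
        1.24434513e-02,  1.91734660e-03,  2.23977082e-05]), 'ee_pos': array([ 0.25457646, -0.67884269,  0.23131112]), 'orientation': array([ 2.24213740e-05,  9.83948402e-01,  1.78453191e-01, -1.48159917e-05]), 'contact_force': array([-0.31720083,  0.00610056, -0.67631323]), 'wrist_torque': array([ 0.02172271, -0.01342523, -0.00825019]), 'grip_force': 0.0, 'gripper_width': 0.08542656367573716}
```

View pics/scene0.png

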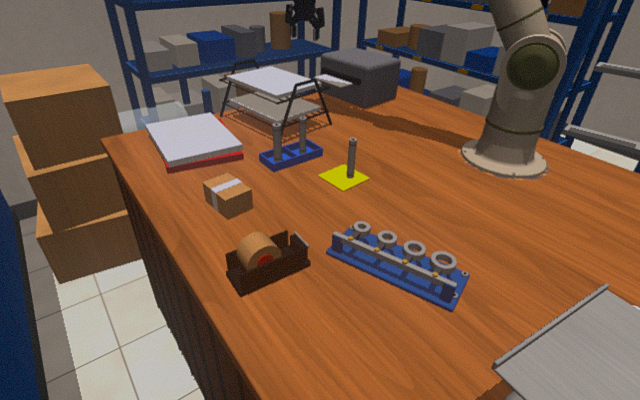

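View pics/top0.png

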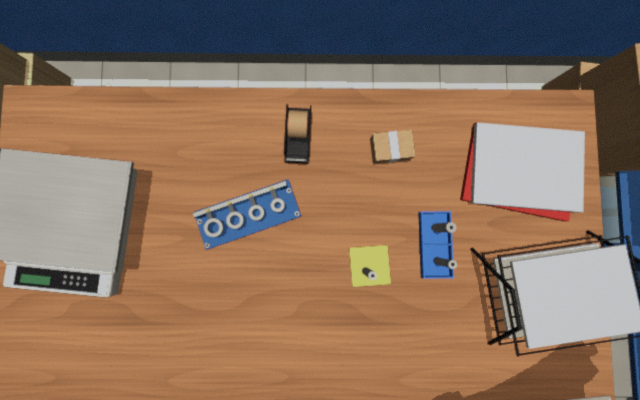

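The scene picture shows the pin on the mat, with its top near (352,142). The top picture shows rings 1 to 4 at about (213,228), (235,220), (257,213) and (278,205), with the mat pin's head at (373,275) and foot near (366,270). Next I'll compute coarse positions, then look from near with the wrist camera.

```bash
cat > h.py <<'E'
from station import *
import cv2,numpy as np
from scipy.optimize import least_squares
from scipy.spatial.transform import Rotation as Rn
def plane(k,uv,z):
    p=cv2.undistortPoints(np.array(uv,float).reshape(1,-1,2),k["K"],k["distortion"])[0]
    d=np.c_[p,np.ones(len(p))]@k["R"]; c=-k["R"].T@k["t"]
    return c+d*((z-c[2])/d[:,2])[:,None]
def down(yaw):  # tool pointing down, tool y axis at angle yaw-from... tool x at angle yaw
    x=np.array([np.cos(yaw),np.sin(yaw),0]);z=np.array([0,0,-1]);y=np.cross(z,x)
    q=Rn.from_matrix(np.c_[x,y,z]).as_quat(); return [q[3],q[0],q[1],q[2]]
E
python3 - <<'E'
from h import *
k=calibration("top"); s=calibration("scene")
print(plane(k,[[213,228],[235,220],[257,213],[278,205]],.056).round(4))
print(plane(s,[[444.5,263],[415,248],[387,237],[362,228]],.056).round(4))
print("pin top/mat",plane(k,[373,275],.114).round(4),plane(k,[370.5,265],.004).round(4),plane(s,[352,141],.114).round(4))
print("tray",plane(k,[[451,227],[453,264]],.114).round(4))
w=calibration("wrist"); print("wrist cam",w["K"][0,0],(-w["R"].T@w["t"]),w["R"].round(3)); st=get_state(); print(st["ee_pos"],Rn.from_quat(np.roll(st["orientation"],-1)).as_matrix().round(3))
for yaw in (-.5,0.,.3,.8,-1.2,1.57):
  print(yaw,[None if (q:=ik(p,down(yaw))) is None else q.round(2).tolist() for p in ([.53,.17,.35],[.36,-.15,.2])])
E
```

```text
[[0.5665 0.2138 0.056 ]]
[[0.5793 0.2227 0.056 ]]
pin top/mat [[ 0.4599 -0.1708  0.114 ]] [[ 0.4729 -0.183   0.004 ]] [[ 0.4729 -0.16    0.114 ]]
tray [[ 0.5708 -0.3542  0.114 ]]
wrist cam 342.28860457164876 [ 0.3224234  -0.6531832   0.37403529] [[ 0.351 -0.936 -0.   ]
 [-0.897 -0.337  0.287]
 [-0.269 -0.101 -0.958]]
[ 0.25457646 -0.67884269  0.23131112] [[ 0.936  0.351 -0.   ]
 [ 0.351 -0.936 -0.   ]
 [-0.     0.    -1.   ]]
-0.5 [[-0.12, 0.3, -0.39, 1.82, 0.13, 1.04, -2.62], [0.13, 0.26, 0.14, 2.37, -0.07, 0.52, -1.73]]
0.0 [[-0.05, 0.31, -0.48, 1.82, 0.16, 1.05, -2.16], [0.24, 0.26, 0.01, 2.36, -0.0, 0.52, -1.32]]
0.3 [[0.02, 0.32, -0.58, 1.82, 0.2, 1.06, -1.9], [0.31, 0.26, -0.07, 2.36, 0.04, 0.53, -1.07]]
0.8 [[0.07, 0.33, -0.64, 1.81, 0.22, 1.07, -1.43], [0.42, 0.26, -0.21, 2.35, 0.11, 0.54, -0.65]]
-1.2 [[-1.22, 0.53, 1.27, 1.88, -0.55, 1.15, -2.52], [-0.04, 0.27, 0.36, 2.38, -0.19, 0.52, -2.29]]
1.57 [[0.12, 0.35, -0.71, 1.81, 0.26, 1.08, -0.69], [0.58, 0.28, -0.41, 2.34, 0.21, 0.55, 0.0]]
```

```bash
sed -i 's/k\["distortion"\])\[0\]/k["distortion"]).reshape(-1,2)/' h.py
python3 - <<'E'
from h import *
k=calibration("top"); s=calibration("scene")
r=plane(k,[[213,228],[235,220],[257,213],[278,205]],.056);print(r.round(4))
print(plane(s,[[444.5,263],[415,248],[387,237],[362,228]],.056).round(4))
print("pin top/mat",plane(k,[[373,275]],.114).round(4),plane(k,[370.5,265],.004).round(4),plane(s,[352,141],.114).round(4))
print("tray",plane(k,[[451,227],[453,264]],.114).round(4))
c=r.mean(0); d=r[0]-r[3]; yaw=np.arctan2(-d[0],d[1]); X=np.array([np.cos(yaw),np.sin(yaw),0]); print(c,yaw)
p=c-.11*X; p[2]=.24
movep(p,down(yaw)); im=grab_frame("wrist"); w=calibration("wrist")
cv2.imwrite("pics/w1.png",im[:,:,::-1]); np.savez("w1.npz",**w)
print(get_state()["clock"],get_state()["q"].round(2))
for n in ("ring_1",): 
    for m in mark_of("wrist",n): print(np.round(m["uv"],1),m["confidence"],plane(w,m["uv"],.056).round(4))
E
```

```text
[[0.5665 0.2138 0.056 ]
 [0.5864 0.1601 0.056 ]
 [0.604  0.1061 0.056 ]
 [0.6241 0.0544 0.056 ]]
[[0.5793 0.2227 0.056 ]
 [0.592  0.1647 0.056 ]
 [0.6121 0.1116 0.056 ]
 [0.6331 0.063  0.056 ]]
pin top/mat [[ 0.4599 -0.1708  0.114 ]] [[ 0.4729 -0.183   0.004 ]] [[ 0.4729 -0.16    0.114 ]]
tray [[ 0.5708 -0.3542  0.114 ]
 [ 0.4856 -0.3563  0.114 ]]
[0.59522221 0.13361041 0.056     ] 0.3468764163511378
3.7 [-0.06  0.34 -0.32  2.08  0.15  0.75 -1.7 ]
[421.4  50.6] 0.73 [[0.6259 0.0539 0.056 ]]
[290.6  50.9] 0.63 [[0.5862 0.1628 0.056 ]]
[226.7  48.9] 0.6 [[0.5688 0.2166 0.056 ]]
[352.9  51.7] 0.6 [[0.6043 0.1106 0.056 ]]
```

View pics/w1.png

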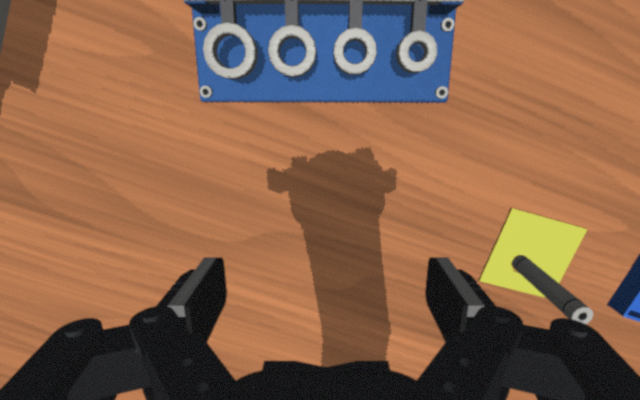

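The wrist picture shows all four rings in row v≈50, at u≈229, 292, 355 and 418. The mat pin's foot is near (520,262) and its head near (582,314). I'll fit the rings metrically and look at the pin from nearer.

```bash
cat > fit.py <<'E'
from h import *
def rect(im,k,c,yaw,z,half,res=.00025):
    # metric picture of plane z; axes u=along X(yaw), v=along Y
    X=np.array([np.cos(yaw),np.sin(yaw),0]);Y=np.array([-X[1],X[0],0])
    n=[int(2*h/res) for h in half]; U,V=np.meshgrid(np.linspace(-half[0],half[0],n[0]),np.linspace(-half[1],half[1],n[1]))
    P=np.array([c[0],c[1],z])+U[...,None]*X+V[...,None]*Y
    uv=cv2.projectPoints(P.reshape(-1,1,3),cv2.Rodrigues(k["R"])[0],k["t"],k["K"],k["distortion"])[0].reshape(*U.shape,2).astype(np.float32)
    return cv2.remap(im,uv[...,0],uv[...,1],cv2.INTER_CUBIC)
E
python3 - <<'E'
from fit import *
from scipy.ndimage import map_coordinates
from scipy.optimize import minimize
w=dict(np.load("w1.npz")); im=cv2.imread("pics/w1.png")
g=(im[...,2]).astype(np.float32)  # red channel: steel bright, blue base dark
offs=np.array([84,28,-28,-84])*1e-3; Ro=np.array([47,43,39,35])/2e3; Ri=np.array([29,25,21,17])/2e3
a=np.linspace(0,2*np.pi,180,endpoint=False)
def samp(p,r,i):
    X=np.array([np.cos(p[2]),np.sin(p[2])]);Y=np.array([-X[1],X[0]])
    c=p[:2]+offs[i]*Y
    P=np.c_[c[0]+r*np.cos(a),c[1]+r*np.sin(a),np.full(a.size,.056)]
    uv=cv2.projectPoints(P,cv2.Rodrigues(w["R"])[0],w["t"],w["K"],w["distortion"])[0].reshape(-1,2)
    return map_coordinates(g,[uv[:,1],uv[:,0]],order=1).mean()
def cost(p,idx=range(4)):
    s=0
    for i in idx: s+=sum(samp(p,r,i) for r in np.linspace(Ri[i]+.0012,Ro[i]-.0012,6))/6-.5*samp(p,Ro[i]+.0012,i)-.5*samp(p,Ri[i]-.0012,i)
    return -s
p0=np.array([.5963,.1360,.347])
f=lambda d,idx: cost(p0+np.array(d)*[1e-3,1e-3,1e-2],idx)
o=minimize(f,[0,0,0],args=(range(4),),method="Nelder-Mead",options=dict(initial_simplex=[[0,0,0],[3,0,0],[0,3,0],[0,0,2]]))
p=p0+o.x*[1e-3,1e-3,1e-2]; print("gauge",p,o.fun); np.save("gauge.npy",p)
for i in range(4):
    o=minimize(lambda d:cost(p+np.r_[np.array(d)*1e-3,0],[i]),[0,0],method="Nelder-Mead",options=dict(initial_simplex=[[0,0],[1,0],[0,1]])); print("ring dev mm",i+1,o.x.round(2))
print("pin foot/top",plane(w,[520,262],.004),plane(w,[582,314],.114))
pos=np.array([.464,-.172,.25])-.08*np.array([np.cos(.347),np.sin(.347),0])
print(ik(pos,down(.347)))
E
```

```text
gauge [0.59622782 0.13575907 0.34263064] -492.11993408203125
ring dev mm 1 [ 0.09 -0.18]
ring dev mm 2 [ 0.01 -0.08]
ring dev mm 3 [-0.08  0.06]
ring dev mm 4 [0.01 0.18]
pin foot/top [[ 0.45820232 -0.17091642  0.004     ]] [[ 0.46020058 -0.16803788  0.114     ]]
[ 0.54889866  0.23889469 -0.25012323  2.19682582  0.08945445  0.71502165
 -0.98582091]
```

```bash
python3 - <<'E'
from fit import *
yaw=np.load("gauge.npy")[2]; X=np.array([np.cos(yaw),np.sin(yaw),0])
pos=np.array([.459,-.1695,.26])-.07*X
movep(pos,down(yaw)); im=grab_frame("wrist"); w=calibration("wrist"); np.savez("w2.npz",**w)
cv2.imwrite("pics/w2.png",im[:,:,::-1]); print(get_state()["clock"])
R=regions_of("wrist","pin_a_mid")
for r in R: print(r["rect"],r["confidence"])
for m in mark_of("wrist","pin_a_mid"): print(np.round(m["uv"],1),m["confidence"],plane(w,m["uv"],.059).round(4))
E
```

```text
4.975
[508.7, 31.8, 609.9, 70.5] 0.77
[552.2  59.4] 0.85 [[ 0.5671 -0.357   0.059 ]]
```

View pics/w2.png

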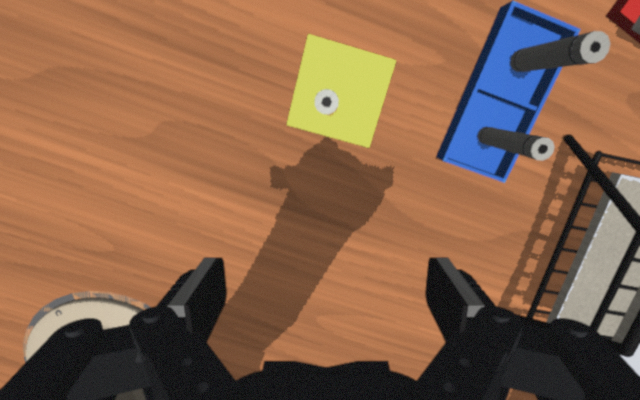

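The pin's head is centred at about (326.5,102), seen almost straight down. The fingers can come down round it freely.

```bash
python3 - <<'E'
from fit import *
yaw=np.load("gauge.npy")[2]
w=dict(np.load("w2.npz")); im=cv2.imread("pics/w2.png")
m=((im[70:135,295:360].min(2)>140)).astype(np.uint8); n,l,s,c=cv2.connectedComponentsWithStats(m)
i=1+np.argmax(s[1:,4]); uv=s[i][:2]+s[i][2:4]/2-.5+[295,70]; print(s[i],uv)
p=plane(w,uv,.114)[0]; print(p)
move_linear([p[0],p[1],.20],v=.2); move_linear([p[0],p[1],.064],v=.12)
st=get_state(); print(st["contact_force"].round(2),st["ee_pos"]); clamp()
st=get_state(); print(st["clock"],st["contact_force"].round(2),st["wrist_torque"].round(3),st["gripper_width"],st["grip_force"],st["ee_pos"])
move_linear([p[0],p[1],.10],v=.1); pause(.2)
st=get_state(); print(st["clock"],st["contact_force"].round(2),st["wrist_torque"].round(3),st["gripper_width"],st["ee_pos"])
im=grab_frame("scene"); cv2.imwrite("pics/s3.png",cv2.resize(im[100:220,280:440,::-1],None,fx=4,fy=4))
E
```

```text
[ 19  19  25  26 423] [326.  101.5]
[ 0.4585738  -0.16880508  0.114     ]
[ 0.47 -0.06 -0.24] [ 0.45884899 -0.16892074  0.06455606]
7.5917 [-1.03  0.06  6.16] [-0.133  0.098 -0.029] 0.01849982993782454 58.340386748313904 [ 0.45874421 -0.16895087  0.06424449]
8.3 [ 0.5   0.32 -2.76] [ 0.098 -0.053 -0.008] 0.01922724256165639 [ 0.45823334 -0.16865058  0.09936194]
```

View pics/s3.png

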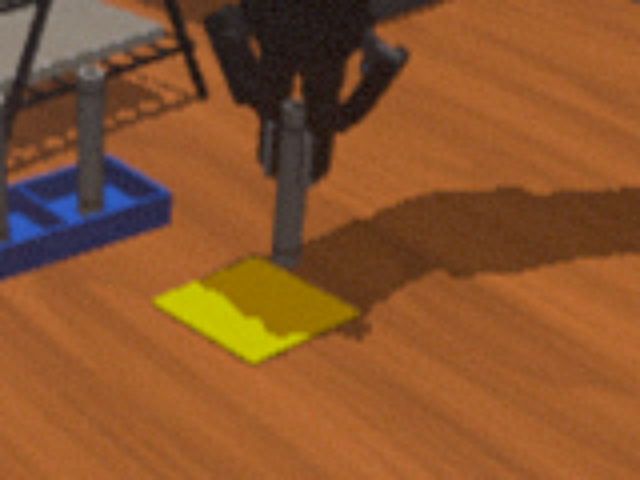

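The picture shows the pin held upright and clear of the mat, and the grip width of about 19 mm says it is 20 mm thick. Now ring 1.

```bash
cat > ins.py <<'E'
from fit import *
G=np.load("gauge.npy"); yaw=G[2]; X=np.array([np.cos(yaw),np.sin(yaw)]);Y=np.array([-X[1],X[0]])
OFF=np.array([.084,.028,-.028,-.084]); L=.060   # L: TCP above foot
def ring(i): return G[:2]+OFF[i-1]*Y
def F(n=2): return np.mean([get_state()["contact_force"] for _ in range(n)],0)
def rep(tag,f0=0):
    s=get_state(); f=s["contact_force"]-f0
    print(tag,"t",round(s["clock"],2),"z",round(s["ee_pos"][2],4),"xy",s["ee_pos"][:2].round(4),"f(X,Y,z)",(f[:2]@X).round(1),(f[:2]@Y).round(1),f[2].round(1),"w",round(s["gripper_width"],4))
def down_to(xy,z0,z1,step,f0,lim=4,v=.05,lat=4):
    """step down until zforce rises by lim or z1; returns reached z, stopped?"""
    z=z0
    while z>z1+1e-6:
        z=max(z-step,z1); move_linear([xy[0],xy[1],z],v=v)
        f=get_state()["contact_force"]-f0
        if f[2]>lim or np.hypot(*f[:2])>lat: return z,True
    return z,False
E
python3 - <<'E'
from ins import *
c=ring(1); z=get_state()["ee_pos"]
move_linear([z[0],z[1],.17],v=.2)
move_linear([c[0],c[1],.17],v=.3); move_linear([c[0],c[1],.131],v=.15); pause(.15)
f0=F(); print(f0.round(2)); rep("above",f0)
r=down_to(c,.131,.074,.004,f0); rep(r,f0)
if not r[1]:
    r=down_to(c,.074,.067,.001,f0,lim=3,v=.02); rep(r,f0)
E
```

```text
[ 0.65  1.5  -2.97]
above t 10.89 z 0.1321 xy [0.5686 0.2148] f(X,Y,z) 0.0 0.0 0.0 w 0.0188
(0.074, False) t 14.64 z 0.074 xy [0.5681 0.2149] f(X,Y,z) -1.5 -2.0 0.8 w 0.0185
(0.06999999999999999, True) t 15.64 z 0.0704 xy [0.5682 0.2149] f(X,Y,z) -1.5 -1.9 5.4 w 0.0186
```

```bash
python3 - <<'E'
from ins import *
c=ring(1); move_linear([c[0],c[1],.131],v=.12)
c=ring(2); move_linear([c[0],c[1],.131],v=.12); move_linear([c[0],c[1],.12],v=.1); pause(.15)
f0=F(); rep("above",f0)
r=down_to(c,.12,.076,.0055,f0); rep(r,f0)
if not r[1]:
    pause(.1); f0=F(); mids=[]
    for D in (X,Y):
        e=[]
        for s in (1,-1):
            d=.001
            while d<.005:
                d+=.0005; q=c+s*d*D; move_linear([*q,.076],v=.03)
                st=get_state(); f=st["contact_force"]-f0
                if -s*(f[:2]@D)>2.5: break
            e.append((st["ee_pos"][:2]-G[:2])@D); print("hit",s,round(d,4),round(f[:2]@D,2),st["ee_pos"][:2].round(4))
            move_linear([*c,.076],v=.06)
        print("mid vs nominal mm",(np.mean(e)-(c-G[:2])@D)*1e3, "span",(e[0]-e[1])*1e3)
    rep("end",f0)
E
```

```text
above t 17.32 z 0.1202 xy [0.5867 0.1627] f(X,Y,z) 0.0 0.0 0.0 w 0.0184
(0.076, False) t 19.39 z 0.0756 xy [0.5866 0.1621] f(X,Y,z) -0.2 -0.8 0.8 w 0.0186
hit 1 0.004 -4.53 [0.5899 0.1632]
hit -1 0.003 4.61 [0.5845 0.1613]
mid vs nominal mm 0.4245294937399833 span 5.694006374203715
hit 1 0.0035 -4.79 [0.5859 0.1646]
hit -1 0.004 4.74 [0.5879 0.1594]
mid vs nominal mm -0.16567839184133265 span 5.616525575642732
end t 25.74 z 0.076 xy [0.587  0.1618] f(X,Y,z) 1.2 0.2 -1.2 w 0.0186
```

```bash
python3 - <<'E'
from ins import *
G[:2]+=.00042*X-.00017*Y; np.save("gauge.npy",G)
c=ring(2); f0=F(); r=down_to(c,.076,.069,.0015,f0,lim=3,v=.03); rep(("r2",r),f0)
move_linear([*c,.12],v=.12)
c=ring(3); move_linear([*c,.122],v=.12); move_linear([*c,.119],v=.03); pause(.15)
f0=F(); rep("above3",f0)
for dx,dy in [(0,0),(.6,0),(-.6,0),(0,.6),(0,-.6)]:
    q=c+(dx*X+dy*Y)*1e-3
    if dx or dy: move_linear([*q,.118],v=.03)
    r=down_to(q,.119,.110,.0015,f0,lim=4,v=.03,lat=6); rep((dx,dy,r),f0)
    if not r[1]: break
    move_linear([*q,.118],v=.03)
E
```

```text
('r2', (0.06999999999999999, True)) t 26.74 z 0.0704 xy [0.5875 0.1622] f(X,Y,z) -2.2 -0.7 5.3 w 0.0189
above3 t 28.32 z 0.119 xy [0.606  0.1099] f(X,Y,z) 0.0 0.0 0.0 w 0.0185
(0, 0, (0.11, False)) t 29.82 z 0.1099 xy [0.606  0.1094] f(X,Y,z) 0.5 0.5 0.1 w 0.0187
```

```bash
python3 - <<'E'
from ins import *
c=ring(3); f0=F(1); f0=np.array([*f0[:2],f0[2]])
r=down_to(c,.110,.075,.005,f0,lim=4,v=.05,lat=6); rep(r,f0)
if not r[1]:
    r=down_to(c,.075,.069,.001,f0,lim=3,v=.03,lat=8); rep(r,f0)
E
```

```text
(0.075, False) t 31.57 z 0.0746 xy [0.6059 0.1094] f(X,Y,z) -1.9 -0.6 -0.4 w 0.0189
(0.06999999999999999, True) t 32.83 z 0.0703 xy [0.6063 0.1094] f(X,Y,z) -1.2 0.2 5.0 w 0.0186
```

```bash
python3 - <<'E'
from ins import *
c=ring(3); move_linear([*c,.122],v=.1)
c=ring(4); move_linear([*c,.122],v=.12); move_linear([*c,.119],v=.03); pause(.15)
f0=F(); rep("above4",f0)
r=down_to(c,.119,.112,.0008,f0,lim=4,v=.02,lat=8); rep(r,f0)
if r[1]:
    pause(.5); rep("rest",f0)
    if get_state()["contact_force"][2]-f0[2]<4: move_linear([*c,r[0]-.0005],v=.02)
    pause(.6); rep("rest",f0)
    im=grab_frame("scene"); cv2.imwrite("pics/s4.png",cv2.resize(im[120:320,290:490,::-1],None,fx=3,fy=3))
E
```

```text
above4 t 34.51 z 0.119 xy [0.6248 0.0571] f(X,Y,z) 0.0 0.0 0.0 w 0.0183
(0.11580000000000001, True) t 35.51 z 0.1162 xy [0.6251 0.0566] f(X,Y,z) -1.6 -0.0 6.3 w 0.0189
rest t 36.01 z 0.1161 xy [0.6251 0.0567] f(X,Y,z) -1.0 1.1 9.5 w 0.0189
rest t 36.61 z 0.1161 xy [0.6251 0.0567] f(X,Y,z) 0.1 1.3 9.9 w 0.0187
```

View pics/s4.png

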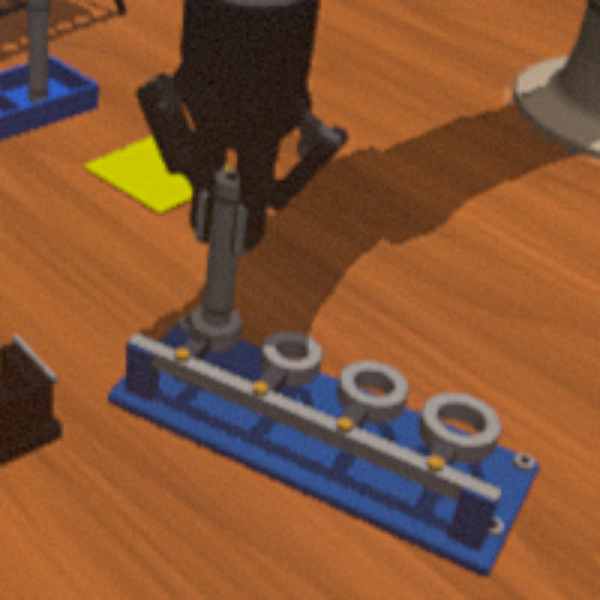

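The picture shows the pin standing on the smallest ring at (215,320) and stopped there with about 10 N. So it goes back to ring 3, to be set down on the base and released.

```bash
python3 - <<'E'
from ins import *
c=ring(4); move_linear([*c,.122],v=.05)
c=ring(3); move_linear([*c,.122],v=.12); move_linear([*c,.119],v=.03); pause(.15)
f0=F(); rep("above3",f0); ok=False
for dx,dy in [(0,0),(.6,0),(-.6,0),(0,.6),(0,-.6)]:
    q=c+(dx*X+dy*Y)*1e-3
    if dx or dy: move_linear([*q,.119],v=.03)
    r=down_to(q,.119,.110,.0015,f0,lim=4,v=.03,lat=6); rep((dx,dy,r),f0)
    if not r[1]: ok=True; break
    move_linear([*q,.119],v=.03)
if ok:
    r=down_to(q,.110,.075,.005,f0,lim=4,v=.05,lat=7); rep(r,f0)
    if not r[1]:
        r=down_to(q,.075,.068,.001,f0,lim=3,v=.03,lat=9); rep(r,f0)
E
```

```text
above3 t 37.95 z 0.119 xy [0.6062 0.1089] f(X,Y,z) 0.0 0.0 0.0 w 0.0189
(0, 0, (0.11, False)) t 39.45 z 0.1099 xy [0.606  0.1094] f(X,Y,z) -0.5 -1.1 0.5 w 0.0187
(0.075, False) t 41.2 z 0.0746 xy [0.6059 0.1094] f(X,Y,z) -0.6 -0.6 0.3 w 0.0189
(0.06999999999999999, True) t 42.45 z 0.0704 xy [0.6063 0.1094] f(X,Y,z) -1.0 -0.4 5.4 w 0.0186
```

```bash
python3 - <<'E'
from ins import *
c=get_state()["ee_pos"]; open_gripper(); rep("open")
move_linear([c[0],c[1],.22],v=.12); pause(.3); rep("up")
im=grab_frame("scene"); cv2.imwrite("pics/s5.png",cv2.resize(im[120:320,220:490,::-1],None,fx=2.9,fy=2.9))
E
```

```text
open t 43.11 z 0.07 xy [0.6061 0.1093] f(X,Y,z) -0.1 -0.1 -0.5 w 0.0852
up t 44.81 z 0.2196 xy [0.6062 0.1094] f(X,Y,z) 0.2 0.2 0.4 w 0.0852
```

View pics/s5.png

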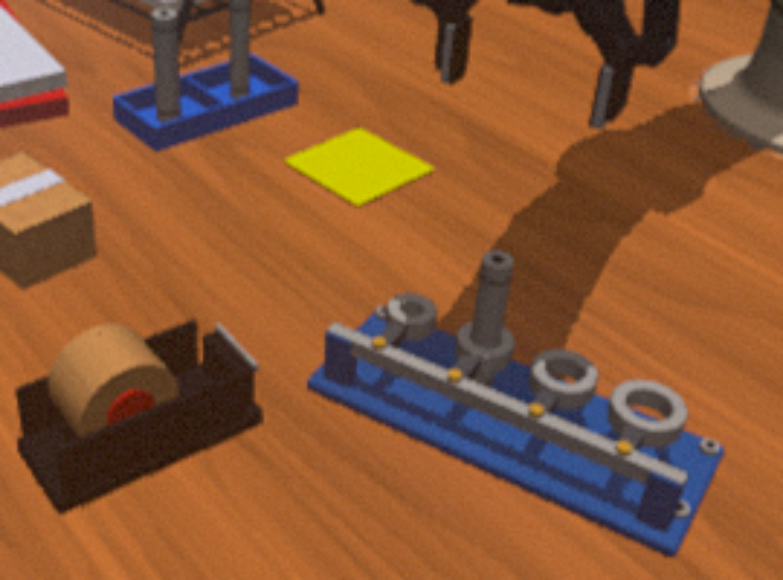

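The pin stands upright in ring 3 at (490,300). The gripper is clear, and the tray pins, carton and tape haven't moved.

```bash
python3 -c "
from station import *
print(finish_job())"
```

```text
the job is handed in; nothing more can be done
None
```

The pin is 20 mm: it went through rings 1, 2 and 3, was stopped by ring 4 under a push of about 10 N, and now stands in ring 3 with its foot on the base; the job was handed in at about 45 s.

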